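Let the cocoa tin out of the gravity-feed rack

ROBOT

A 6-joint arm with a two-finger parallel gripper is mounted at the origin on a cart in front of the work surface, level with it; the furniture and walls round the work are solid. World frame = base frame: x ahead of the robot, y to its left, z up, the work surface at z = 0. Lengths are in mm, angles in rad, forces in N, time in s.
With the tool pointing down it reaches from about 275 to 1000 mm from the base axis. Payload 8.4 kg.
Tool frame: the origin (TCP) lies at the very end of the fingers, on their centre line; the grasp point (between the pads) lies 19 mm behind it (r.pinch_z is the distance from the TCP to the grasp point, in mm); z points along the fingers, y is the line along which they close (so a half turn about z gives the same grasp; the last joint's range is limited). The gripper opens to 85 mm and grips with 20 to 120 N. Pads are 22 mm wide; open, the fingers measure 114 mm over their backs; the gripper's body (76 mm by 85 mm) begins 54 mm behind the grasp point. The pads swing forward as they close: fully open they stand 13 mm farther back than shut.
Start: joints at [1.264, 0.353, 1.633, -0, 1.155, -0.002], TCP at [187.563, 596.195, 231.281] pointing down, gripper open.
Joint ranges: [-2.63, 2.63], [-0.92, 2.1], [0.06, 2.66], [-1.3, 4.44], [0, 2.69], [-3.02, 3.02]. Speed limits (rad/s): [2.22, 2.22, 2.79, 3.14, 3.14, 3.14].

INTERFACE

Orientations are given as [roll, pitch, yaw] about the fixed x, y, z axes, in that order (R = Rz(yaw) Ry(pitch) Rx(roll)).
In Python, from rig import r gives the robot as it stands.
- The arm moves only by the tool carry_out, never from a script. Its argument "series" is a list of rows, each a list of 7 numbers: the turn, a rotation vector about the tool's x, y, z as a fraction of full scale, then the shift along the tool's x, y, z as a fraction of full scale, then the gripper command: -1 is fully open, 1 is shut, values between are in proportion. A call has 1 to 8 rows; each row is the pose to reach, as a shift and turn from the pose commanded when the call began, along the tool's axes at that moment, turning the shorter way round; what a row does not reach only later rows make up. Full scale, the value 1, is 0.25 m for a shift and pi rad for a turn. A row lasts 1/8 s, in which the tool goes at most 62.5 mm and 10.7 degrees, less where a joint would pass 70% of its speed; a pose out of reach is approached as far as the arm can. A call with a number of a shift or a turn outside -1 to 1 is refused whole. A call with a gripper value outside its range is refused whole. The fingers move at their own pace and stop on an object; "force" is the grip in N (left out, the last holds). Time passes only in rows, so rows that repeat a pose let the fingers close. It gives the time, the measured TCP pose, the force, the opening and the grip force at its end, in the units of the state.
- r.sense(): the state, without advancing time (a new reading comes with each control period).
- r.grab_frame(name): name is "side" or "top"; returns the picture (384x512x3 uint8, red, green, blue); there is no depth.
- r.get_calibration(name): a dict with "K" (3x3 intrinsics, pixels), "pose" (4x4, takes a point from camera to world coordinates). Camera axes: x right, y up, looking along -z (the intrinsics and any distortion apply to the point x, -y, -z); pixel columns grow to the right and rows downward; lengths in mm; the calibration is good to about 2 mm. A picture is of the moment at which its call begins. get_calibration takes no time and is no camera call.
- r.sign_off(): hands the job in; it is judged then, once.
Trained networks look in the newest picture that a camera, given by its name, has taken for a name from the list of things; names that differ only in an ending like _2 or _b are one class to them, and where a whole thing is asked for, a point or a joint stands for the part that bears it (a point fixed in the world has none). Each returns a list of dicts, best first, with "score" (0 to 1); they miss things now and then, are a little off and sometimes report something else, mostly with a low value. They report only what shows in the picture. A call takes as long as a camera call.
- r.silhouettes(camera, label): "region" (384x512 bool, what is visible of it) and "position" ([row, column] in pixels, amid what is visible of it).
The state is a dict: "clock": time; "qpos": joint angles; "qvel": joint speeds; "joint_efforts": joint torques, N m; "eef_pos": TCP position; "tcp_rot": TCP orientation; "contact_force": force on the tool from outside, world axes, zero at the start; "wrist_torque": the same for the moment, N m; "opening": opening from 0.0 (shut) to 1.0 (fully open); "grasp_force": force on a finger pad.
Only numpy, scipy, OpenCV 4.12 (cv2) and the standard library are available. Lean on these libraries where they do the work, as an engineer would, in place of code of your own. Each camera call takes 0.05 s, during which the arm holds its last target. There are 200 camera calls.

TASK

Let the cocoa tin (the longer tin, with the dark brown cap) roll out of the two-lane rack: with the fingertips press the black paddle behind its lane down so that its gate lifts clear, hold it down until the tin has rolled out to the front lip, then let the paddle come back up so that the gate is shut again. Do not touch, lift or push either tin, leave the honey jar waiting behind its own gate, and leave the pods and creamer tubs round the rack where they are.

Things in the scene. Friction and masses are not known exactly. Their poses are not given: they have to be found in the camera images.
- dispenser: Fixed two-lane rack of dark sheet steel, origin on the counter; its x points front (robot side) to back, y left. mm: front lip x -143, 62 high; back wall x 48, 100 high; side walls y +-158 and middle wall y 0, 78 high; pivot ears x 70, 134 high. Lanes (centres y +-79) slope 12 deg down to the lip; each has a gate at x -40 on a rocker beside the outer wall, its paddle behind the back wall, same side.
- cocoa_tin: Cocoa tin, 142 mm long, 70 mm diameter, 0.22 kg, brown and cream, dark brown cap; lies on its side across one of the two lanes (either, it varies) behind the shut gate. Origin on its axis at the base end; its z axis is its long axis, pointing to the cap (along rack -y).
- honey_jar: Honey jar, a shorter canister 118 mm long, 65 mm diameter, yellow with an amber cap; lies likewise in the other lane and stays there. Origin on its axis at the base end, z axis to the cap.
- cocoa_tin_middle (a point): Middle of the cocoa tin, on its axis. Rack y is about +79 in the left lane, -79 in the right; rack x about -4 mm, z 80 mm behind the gate, rack x about -105 mm, z 59 mm when it has rolled out to the front lip (takes about 0.5 s).
- honey_jar_middle (a point): Middle of the honey jar, on its axis; rack x about -7 mm behind its gate, z 77 mm.
- left_rocker (a joint): Rocker of the left lane: aluminium lever, pivot along rack y at rack x 70, z 118 mm. Rad: 0 = paddle up, gate shut; grows as the paddle goes down; 0.62 = stop, gate fully up. The tin passes under the gate above about 0.4. A spring returns it to 0 when let go; the paddle takes about 2 N to start, 4 N near the stop.
- right_rocker (a joint): Rocker of the right lane: aluminium lever, pivot along rack y at rack x 70, z 118 mm. Rad: 0 = paddle up, gate shut; grows as the paddle goes down; 0.62 = stop, gate fully up. The tin passes under the gate above about 0.4. A spring returns it to 0 when let go; the paddle takes about 2 N to start, 4 N near the stop.
- left_paddle (a point): Middle of the top face of the left lane's black paddle, a plate 40 x 100 x 6 mm (rack x, y, z) behind the back wall. Gate shut: rack x 151, y +100, z 143 mm, sloping 0.27 rad up toward rack +x. At the stop it is about 51 mm lower at nearly the same x, y, sloping 0.35 rad down toward +x. Only the counter is below it.
- right_paddle (a point): Middle of the top face of the right lane's black paddle, a plate 40 x 100 x 6 mm (rack x, y, z) behind the back wall. Gate shut: rack x 151, y -100, z 143 mm, sloping 0.27 rad up toward rack +x. At the stop it is about 51 mm lower at nearly the same x, y, sloping 0.35 rad down toward +x. Only the counter is below it.
- coffee_pod_1: Bystander: the foil-topped coffee pod behind the paddles, 51 mm across, 44 mm high, loose, standing on the counter; origin in the middle of its underside. Not to be moved.
- coffee_pod_2: Bystander: the coffee pod at the rack's right side, 51 mm across, 44 mm high, loose, standing on the counter; origin in the middle of its underside. Not to be moved.
- creamer_tub_1: Bystander: the creamer tub at the rack's left side, near the pivot, 42 x 37 mm, 24 mm high, loose, standing on the counter; origin in the middle of its underside. Not to be moved.
- creamer_tub_2: Bystander: the creamer tub at the rack's left side, near the front, 42 x 37 mm, 24 mm high, loose, standing on the counter; origin in the middle of its underside. Not to be moved.

How it is judged (in metres and radians):
On the way, in this order (a step that is already met when the one before it is completed fails the run):
1. the paddle of the cocoa tin's lane is pressed down from behind the rack and its gate lifted while the other gate stays shut (x of the grasp point in the frame of dispenser above 0.09 m and ((y of cocoa_tin_middle in the frame of dispenser above 0 m and value of joint left_rocker above 0.3 rad and value of joint right_rocker below 0.1 rad) or (y of cocoa_tin_middle in the frame of dispenser below 0 m and value of joint right_rocker above 0.3 rad and value of joint left_rocker below 0.1 rad))), for 0.1 s.
2. the cocoa tin has rolled out to the front lip (x of cocoa_tin_middle in the frame of dispenser below -0.09 m and z of cocoa_tin_middle in the frame of dispenser below 0.075 m), for 0.2 s.
At the end, for the whole second after the job is handed in: The cocoa tin lies at rest in its lane against the front lip (its middle 90 to 130 mm in front of the rack's origin and 45 to 75 mm high), both rockers are back (under 0.06 rad, gates shut), and the honey jar is still behind its gate (all of step 2 and x of cocoa_tin_middle in the frame of dispenser above -0.13 m and z of cocoa_tin_middle in the frame of dispenser above 0.045 m and linear speed of cocoa_tin below 0.02 m/s and value of joint each of left_rocker, right_rocker below 0.06 rad and x of honey_jar_middle in the frame of dispenser between -0.025 and 0.02 m and z of honey_jar_middle in the frame of dispenser above 0.065 m); the robot touches nothing.
It fails at once if the robot touches the cocoa tin (contact force between any of the arm, the fingers and cocoa_tin above 0.5 N).
It fails at once if the robot touches the honey jar (contact force between any of the arm, the fingers and honey_jar above 0.5 N).
It fails at once if a tin is lifted (z of any of cocoa_tin_middle, honey_jar_middle in the frame of dispenser above 0.11 m).
It fails at once if the honey jar leaves its place behind its gate (distance of honey_jar_middle from where it was at the start of the episode above 0.02 m).
It fails at once if a pod or creamer tub round the rack is moved (distance of any of coffee_pod_1, coffee_pod_2, creamer_tub_1, creamer_tub_2 from where it was at the start of the episode above 0.02 m).
It also fails if it takes over 32 s, if anything falls off the work surface, if the arm or the gripper's body presses on something with over 40 N, if the wrist force passes 120 N, or if a joint passes its speed limit or range.

## Working session

There is one attempt and no reset: what is moved stays moved. The work goes in short steps, Python scripts to look and compute and a tool call to move; the robot and the scene stay as the last step left them, time stands still between calls to the robot, and variables do not carry over. Pictures are saved under pics/ and viewed, at most 10 in all, crops included, and the job is handed in when it is done.

Besides the shell and the picture viewer there is one more tool, called in YAML: its name, and indented under it one key for each argument. carry_out: Moves the arm, as the interface text tells. Its arguments: {"type":"object","properties":{"series":{"type":"array"},"force":{"type":"number"}},"required":["series"]}

```bash
mkdir -p pics
python3 - <<'E'
from rig import r
import cv2,numpy as np
ims=[]
for n in ("side","top"):
    im=r.grab_frame(n); cv2.imwrite(f"pics/{n}0.png",im[:,:,::-1]); 
    c=r.get_calibration(n); print(n,np.round(c["K"],1).tolist(),np.round(c["pose"],3).tolist(),[k for k in c])
    for l in ("dispenser","cocoa_tin","honey_jar","left_paddle","right_paddle","coffee_pod_1","creamer_tub_1"):
        for d in r.silhouettes(n,l)[:3]:
            print(n,l,round(d["score"],2),np.round(d["position"]),d["region"].sum())
print(r.sense())
E
```

```text
side [[420.4, 0.0, 254.0], [0.0, 420.4, 194.3], [0.0, 0.0, 1.0]] [[-0.994, 0.064, -0.085, 439.677], [-0.106, -0.65, 0.752, 833.896], [-0.007, 0.757, 0.654, 838.633], [0.0, 0.0, 0.0, 1.0]] ['K', 'pose']
side dispenser 0.93 [218. 268.] 6348
side cocoa_tin 0.97 [234. 278.] 886
side cocoa_tin 0.26 [235. 213.] 982
side honey_jar 0.56 [202. 286.] 742
side left_paddle 0.56 [235. 214.] 861
side right_paddle 0.9 [173. 236.] 828
side coffee_pod_1 0.65 [180. 275.] 73
side coffee_pod_1 0.2 [202. 284.] 727
top [[426.1, 0.0, 259.0], [0.0, 426.1, 191.5], [0.0, 0.0, 1.0]] [[0.026, 0.976, -0.215, 287.919], [-1.0, 0.024, -0.011, 11.076], [-0.006, 0.215, 0.977, 1248.326], [0.0, 0.0, 0.0, 1.0]] ['K', 'pose']
top dispenser 0.63 [233. 248.] 9752
top cocoa_tin 0.85 [221. 218.] 1286
top honey_jar 0.9 [224. 271.] 929
top left_paddle 0.82 [166. 207.] 924
top right_paddle 0.78 [170. 287.] 957
top coffee_pod_1 0.81 [215. 323.] 233
top coffee_pod_1 0.75 [159. 250.] 217
top creamer_tub_1 0.67 [184. 177.] 125
top creamer_tub_1 0.55 [234. 170.] 116
{'clock': 0.8, 'qpos': array([ 1.26364756e+00,  3.52972731e-01,  1.63341334e+00, -2.87330088e-06,
        1.15519254e+00, -2.43526733e-03]), 'qvel': array([ 0.00241307, -0.0006525 ,  0.00054069,  0.00093213,  0.00023517,
        0.000563  ]), 'joint_efforts': array([ 4.54723458e-04, -6.05109930e+01, -3.42421889e+01,  6.33175705e-05,
        1.15663770e-03, -2.36628364e-05]), 'eef_pos': array([187.53389184, 596.19989066, 231.2922919 ]), 'tcp_rot': array([3.14157862e+00, 2.66290123e-06, 2.83688032e+00]), 'contact_force': array([ 0.01035912, -0.44270419,  0.52378142]), 'wrist_torque': array([0.0353342 , 0.0668333 , 0.01202322]), 'grasp_force': 0.0, 'opening': 0.9975825461669476}
```

View pics/side0.png

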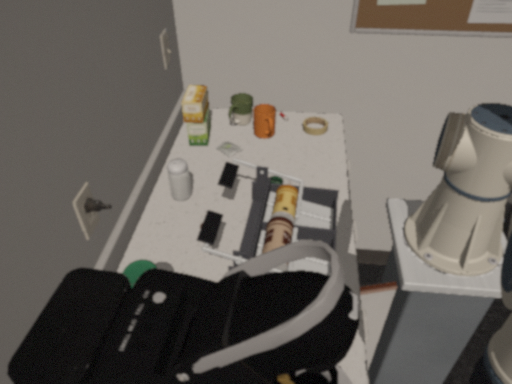

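View pics/top0.png

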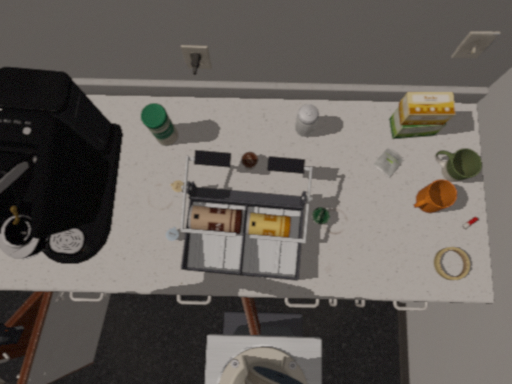

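```bash
cat > h.py <<'E'
import numpy as np,cv2
from rig import r
def proj(n,P):
    c=r.get_calibration(n);T=np.linalg.inv(c["pose"]);K=np.array(c["K"])
    p=np.atleast_2d(P)@T[:3,:3].T+T[:3,3]; p=p*[1,-1,-1]; q=p@K.T
    return q[:,:2]/q[:,2:]
def unproj(n,uv,z):
    c=r.get_calibration(n);T=np.array(c["pose"]);K=np.array(c["K"])
    d=np.linalg.inv(K)@[uv[0],uv[1],1]; d=T[:3,:3]@(d*[1,-1,-1])
    return T[:3,3]+d*(z-T[2,3])/d[2]
def rack(p,P):
    c,s=np.cos(p[2]),np.sin(p[2]); P=np.atleast_2d(P)
    return np.c_[p[0]+c*P[:,0]-s*P[:,1],p[1]+s*P[:,0]+c*P[:,1],P[:,2]]
E
python3 - <<'E'
from h import *
from scipy.optimize import least_squares
obj=[];obs=[]
for n in ("top","side"):
    for l,P in (("left_paddle",[151,100,143]),("right_paddle",[151,-100,143]),("cocoa_tin",None)):
        pass
# top only: mask centroids
r.grab_frame("top")
for l,P in (("left_paddle",[151,100,142]),("right_paddle",[151,-100,142])):
    m=r.silhouettes("top",l)[0]["region"]; v,u=np.nonzero(m); obs.append([u.mean(),v.mean()]);obj.append(P)
    print(l,obs[-1],cv2.minAreaRect(np.c_[u,v].astype(np.float32)))
f=lambda p:(proj("top",rack(p,obj))-obs).ravel()
s=least_squares(f,[500,100,0],x_scale=[100,100,.1]);p=s.x;print(p,s.fun)
np.save("p.npy",p)
print("left paddle",rack(p,[[151,100,143]]))
w=lambda x,y,z:[x,y,z]
L=[[w(-143,158,62),w(-143,-158,62)],[w(48,158,100),w(48,-158,100)],[w(-143,158,62),w(48,158,78)],[w(-143,-158,62),w(48,-158,78)],[w(-143,0,62),w(48,0,78)]]
for y in(100,-100):
    c=[w(131,y-50,138),w(131,y+50,138),w(171,y+50,148),w(171,y-50,148)]
    L+=[[c[i],c[(i+1)%4]] for i in range(4)]
for n,(a,b,c,d) in (("top",(140,120,340,290)),("side",(180,140,350,270))):
    im=r.grab_frame(n)[:,:,::-1].copy(); S=4
    im=cv2.resize(im[b:d,a:c],None,fx=S,fy=S,interpolation=cv2.INTER_CUBIC)
    for l in L:
        q=(proj(n,rack(p,l))-[a,b]+.5)*S
        cv2.line(im,*[tuple(int(t) for t in k) for k in q],(0,255,0),1)
    cv2.imwrite(f"pics/{n}1.png",im[:600,:800])
for nm,uv in (("machine front",(80,262)),("machine right",(122,125)),("machine top back right",(120,130)),("counter front",(200,295)),("bottle",(155,115)),("wall",(250,85))):
    print(nm,*[np.round(unproj("top",uv,z)[:2]) for z in (0,150,350)])
m=r.silhouettes("side","right_paddle")[0]
E
```

```text
left_paddle [np.float64(205.20861900097944), np.float64(179.50146914789423)] ((210.709228515625, 192.23385620117188), (55.24814224243164, 85.2574234008789), 3.1798300743103027)
right_paddle [np.float64(286.9296600234467), np.float64(184.26846424384524)] ((282.29266357421875, 198.86585998535156), (54.221885681152344, 84.4801254272461), 6.34019136428833)
[ 4.05854079e+02  6.45871702e+01 -3.40893743e-02] [ 3.53682338  0.31241053 -3.52139336 -0.17411807]
left paddle [[560.17462687 159.38257296 143.        ]]
machine front [340. 539.] [334. 476.] [326. 391.]
machine right [764. 458.] [707. 404.] [631. 332.]
machine top back right [747. 462.] [692. 408.] [619. 336.]
counter front [257. 186.] [260. 165.] [265. 137.]
bottle [800. 357.] [738. 316.] [656. 260.]
wall [908.  63.] [834.  57.] [734.  49.]
```

View pics/top1.png

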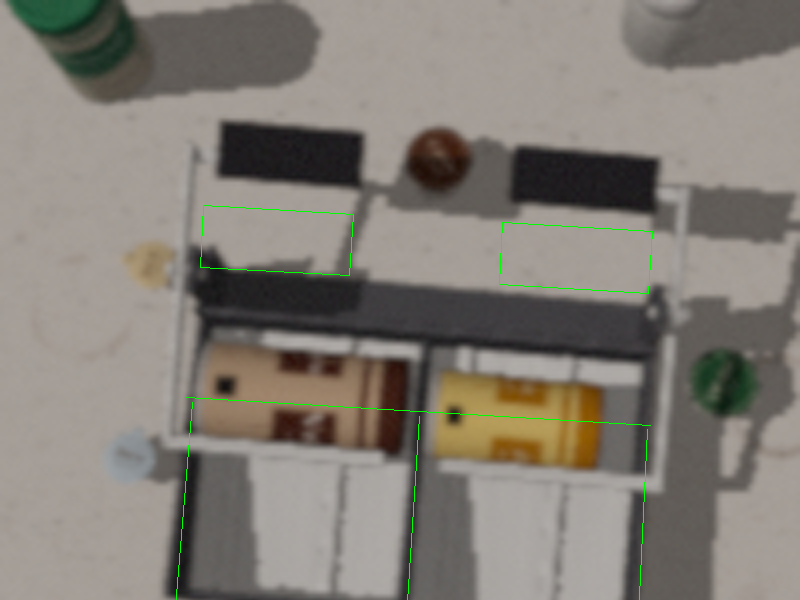

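View pics/side1.png

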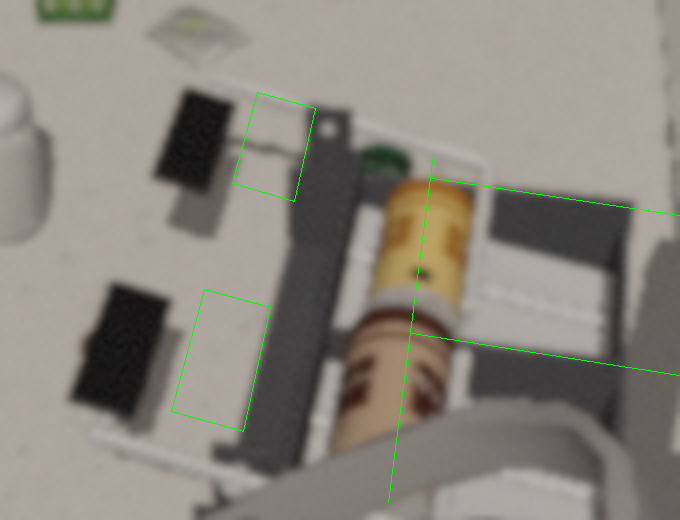

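Run:
```python
from h import *
from scipy.optimize import least_squares
C=lambda x,y:[151+19.3*x,y,143+5.3*x]
F,N=1,-1
D={"top":((140,120),[(220,122,F,150),(363,133,F,50),(360,186,N,50),(218,176,N,150),(514,147,F,-50),(659,158,F,-150),(656,212,N,-150),(512,202,N,-50)]),
"side":((180,140),[(115,283,F,50),(172,300,N,50),(130,418,N,150),(70,400,F,150),(187,88,F,-150),(235,103,N,-150),(205,193,N,-50),(153,177,F,-50)])}
def f(p,names=("top","side")):
    o=[]
    for n in names:
        off,L=D[n]
        o.append((proj(n,rack(p,[C(a,b) for _,_,a,b in L]))-[[u/4+off[0],v/4+off[1]] for u,v,_,_ in L]).ravel())
    return np.concatenate(o)
for nm in (("top",),("side",),("top","side")):
    s=least_squares(f,[480,60,0],x_scale=[100,100,.1],args=(nm,));print(nm,s.x,np.abs(s.fun).max())
p=s.x;np.save("p.npy",p)
print("paddle L/R",rack(p,[[151,100,143],[151,-100,143],[151,85,143]]),"ears",rack(p,[[70,158,134],[-40,158,100]]))
L=np.array([[-143,158,62],[-143,-158,62],[48,158,100],[48,-158,100]])
print(proj("top",rack(p,L)))
st=np.array([187.5,596.2,231.3]);y=2.83688
R=np.array([[np.cos(y),np.sin(y),0],[np.sin(y),-np.cos(y),0],[0,0,-1]]);print(R)
print(np.round(r.sense()["eef_pos"]))
for w in ([300,250,330],[*rack(p,[[151,95,0]])[0,:2],330]): print(w,R.T@(w-st)/250)
```

```text
('top',) [ 4.62114205e+02  6.15487295e+01 -6.14439644e-02] 1.1094914576324868
('side',) [ 4.61313562e+02  6.88391756e+01 -6.34173435e-02] 1.141524241460445
('top', 'side') [ 4.62006424e+02  6.42048197e+01 -6.26867365e-02] 2.0708043249437935
paddle L/R [[618.97440301 154.54890375 143.        ]
 [606.44526527 -45.05826223 143.        ]
 [618.03471768 139.5783663  143.        ]] ears [[541.76695073 217.50928266 134.        ]
 [431.98300945 224.40030841 100.        ]]
[[181.94535515 267.8836421 ]
 [296.84437615 278.3043511 ]
 [188.26780214 197.20669955]
 [302.84188137 207.11716832]]
[[-0.9539332   0.30001908  0.        ]
 [ 0.30001908  0.9539332   0.        ]
 [ 0.          0.         -1.        ]]
[188. 596. 231.]
[300, 250, 330] [-0.84473636 -1.18599811 -0.3948    ]
[np.float64(618.6611745631812), np.float64(149.55872459707643), 330] [-2.18119945 -1.18683745 -0.3948    ]
```

carry_out:
  series:
    - [0,0,0,-0.05,-0.12,-0.2,1]
    - [0,0,0,-0.15,-0.32,-0.4,1]
    - [0,0,0,-0.25,-0.54,-0.4,1]
    - [0,0,0,-0.345,-0.76,-0.4,1]
    - [0,0,0,-0.4,-0.96,-0.4,1]
    - [0,0,0,-0.4,-0.96,-0.4,1]
  force: 40

```text
clock: 1.85
eef_pos: [210.6, 334.2, 331.6]
tcp_rot: [3.141, 0.001, 2.835]
contact_force: [-0.6, 0.6, 0.9]
opening: 0.003
grasp_force: 0.0
```

carry_out:
  series:
    - [0,0,0,-0.15,-0.15,0,1]
    - [0,0,0,-0.32,-0.32,0,1]
    - [0,0,0,-0.48,-0.48,0,1]
    - [0,0,0,-0.64,-0.53,0,1]
    - [0,0,0,-0.72,-0.53,0,1]
    - [0,0,0,-0.72,-0.53,0,1]

```text
clock: 2.6
eef_pos: [343.9, 157.3, 331.2]
tcp_rot: [3.142, -0.001, 2.835]
contact_force: [0.0, 0.5, 0.2]
opening: -0.003
grasp_force: 0.0
```

carry_out:
  series:
    - [0,0,0,-0.15,0.05,0,1]
    - [0,0,0,-0.35,0.11,0,1]
    - [0,0,0,-0.57,0.17,0,1]
    - [0,0,0,-0.79,0.24,0,1]
    - [0,0,0,-0.99,0.3,0.15,1]
    - [0,0,0,-1,0.3,0.4,1]
    - [0,0,0,-1,0.3,0.4,1]

```text
clock: 3.48
eef_pos: [600.2, 154.4, 226.2]
tcp_rot: [-3.136, -0.009, 2.838]
contact_force: [-1.0, -0.2, -0.1]
opening: 0.001
grasp_force: 0.0
```

Run:
```python
from h import *
s=r.sense();print(s["eef_pos"],s["tcp_rot"],s["qpos"])
o=[]
for n,(a,b,c,d) in (("top",(140,90,340,240)),("side",(160,100,360,250))):
    im=r.grab_frame(n)[:,:,::-1][b:d,a:c]; o.append(cv2.resize(im,None,fx=2,fy=2,interpolation=cv2.INTER_CUBIC))
    print(n,proj(n,s["eef_pos"]))
cv2.imwrite("pics/b.png",np.hstack(o))
```

```text
[600.21405245 154.37169357 226.21765036] [-3.13640979 -0.00925966  2.83795362] [ 2.49069151e-01  3.55174328e-01  1.64212020e+00  4.91916354e-04
  1.15490006e+00 -1.01831326e+00]
top [[207.49429966 156.20325294]]
side [[216.27773322 199.38611318]]
```

View pics/b.png

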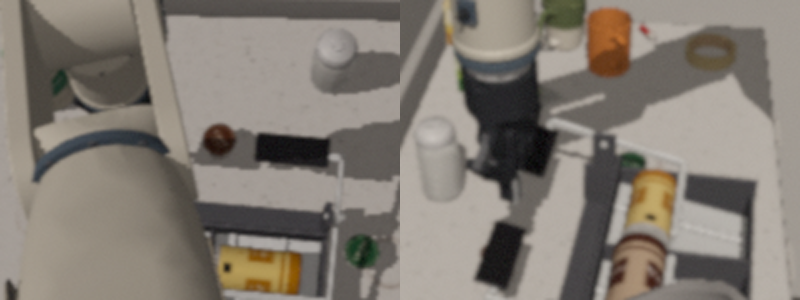

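carry_out:
  series:
    - [0,0,0,-0.06,0.01,0.15,1]
    - [0,0,0,-0.06,0.01,0.27,1]
    - [0,0,0,-0.06,0.01,0.33,1]
    - [0,0,0,-0.06,0.01,0.39,1]
    - [0,0,0,-0.06,0.01,0.44,1]
    - [0,0,0,-0.06,0.01,0.48,1]
    - [0,0,0,-0.06,0.01,0.5,1]
    - [0,0,0,-0.06,0.01,0.5,1]

```text
clock: 4.58
eef_pos: [619.0, 151.4, 106.2]
tcp_rot: [3.141, -0.0, 2.837]
contact_force: [2.2, 1.1, 3.5]
opening: -0.002
grasp_force: 1.8
```

carry_out:
  series:
    - [0,0,0,0,0,0,1]
    - [0,0,0,0,0,0,1]
    - [0,0,0,0,0,0,1]
    - [0,0,0,0,0,0,1]
    - [0,0,0,0,0,0,1]
    - [0,0,0,0,0,0,1]

```text
clock: 5.32
eef_pos: [618.9, 151.3, 106.3]
tcp_rot: [3.141, 0.0, 2.837]
contact_force: [0.9, 2.9, 3.3]
opening: -0.002
grasp_force: 1.8
```

Run:
```python
from h import *
o=[]
for n,(a,b,c,d) in (("top",(140,130,340,280)),("side",(160,120,360,270))):
    im=r.grab_frame(n)[:,:,::-1][b:d,a:c]; o.append(cv2.resize(im,None,fx=2,fy=2,interpolation=cv2.INTER_CUBIC))
cv2.imwrite("pics/c.png",np.hstack(o))
```

```text
(no output)
```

View pics/c.png

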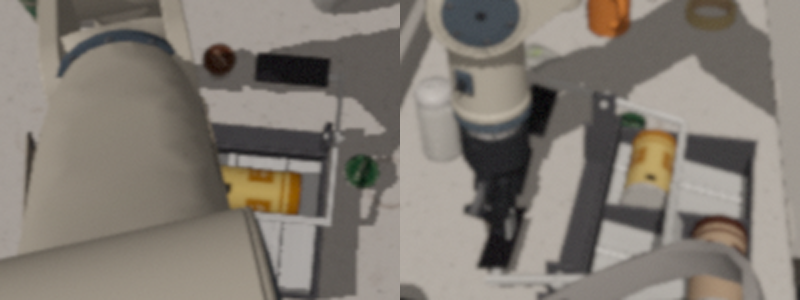

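The side view shows the cocoa tin out at the front lip, with its cap near crop pixel (720,235). The honey jar is still at (655,165). I'll raise the paddle slowly.

carry_out:
  series:
    - [0,0,0,0,0,-0.04,1]
    - [0,0,0,0,0,-0.08,1]
    - [0,0,0,0,0,-0.12,1]
    - [0,0,0,0,0,-0.16,1]
    - [0,0,0,0,0,-0.2,1]
    - [0,0,0,0,0,-0.28,1]
    - [0,0,0,0,0,-0.4,1]
    - [0,0,0,0,0,-0.5,1]

```text
clock: 6.42
eef_pos: [619.3, 151.3, 233.5]
tcp_rot: [3.141, 0.001, 2.837]
contact_force: [0.2, -0.1, 0.3]
opening: 0.002
grasp_force: 0.0
```

carry_out:
  series:
    - [0,0,0,0,0,-0.2,1]
    - [0,0,0,0.15,0,-0.4,1]
    - [0,0,0,0.35,-0.1,-0.4,1]
    - [0,0,0,0.57,-0.17,-0.4,1]
    - [0,0,0,0.79,-0.24,-0.4,1]
    - [0,0,0,0.95,-0.3,-0.4,1]
    - [0,0,0,0.95,-0.3,-0.4,1]

```text
clock: 7.3
eef_pos: [367.7, 150.7, 332.5]
tcp_rot: [3.141, 0.001, 2.838]
contact_force: [0.1, 0.5, 1.0]
opening: 0.006
grasp_force: 0.0
```

carry_out:
  series:
    - [0,0,0,0.12,0.12,0,1]
    - [0,0,0,0.3,0.3,0,1]
    - [0,0,0,0.48,0.48,0,1]
    - [0,0,0,0.6,0.5,0,1]
    - [0,0,0,0.6,0.5,0,1]
    - [0,0,0,0.6,0.5,0,1]

```text
clock: 8.05
eef_pos: [265.1, 315.4, 331.7]
tcp_rot: [3.141, 0.001, 2.837]
contact_force: [0.3, 0.2, 0.2]
opening: -0.001
grasp_force: 0.0
```

Run:
```python
from h import *
o=[]
for n,(a,b,c,d) in (("top",(140,130,340,280)),("side",(160,120,360,270))):
    im=r.grab_frame(n)[:,:,::-1][b:d,a:c]; o.append(cv2.resize(im,None,fx=2,fy=2,interpolation=cv2.INTER_CUBIC))
cv2.imwrite("pics/d.png",np.hstack(o))
```

```text
(no output)
```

View pics/d.png

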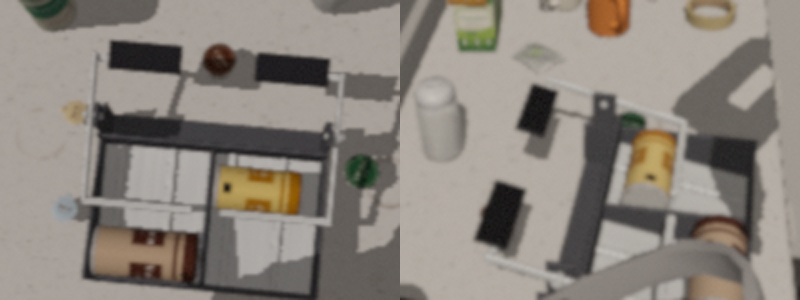

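The cocoa tin lies at the lip (top crop 145,253), the honey jar is still behind its gate (260,190), and both paddles are back up. The bystanders look unmoved.

```bash
python3 -c "
from rig import r
print(r.sign_off())"
```

```text
the job is handed in; nothing more can be done
None
```

The cocoa tin rolled out to the front lip, both gates are shut with the honey jar still behind its own, the pods and tubs look unmoved, and the job is handed in (no verdict was returned).

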